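# Nest the sorting cups and clamp them in the bench shaker

### The arm

A 6-joint arm with a two-finger parallel gripper is mounted at the origin on the work surface. World frame = base frame: x ahead of the robot, y to its left, z up, the work surface at z = 0. Lengths are in m, angles in rad, forces in N, time in s.
With the tool pointing down it reaches from about 0.375 to 0.975 m from the base axis. Payload 3.8 kg.
Tool frame: the origin (TCP) lies midway between the tips of the shut fingers; the grasp point (between the pads) lies 19 mm behind it (arm.grip_point_offset is the distance from the TCP to the grasp point, in m); z points along the fingers, y is the line along which they close (so a half turn about z gives the same grasp; the last joint's range is limited). The gripper opens to 85 mm and grips with 20 to 120 N. Pads are 22 mm wide; open, the fingers measure 114 mm over their backs; the gripper's body (76 mm by 85 mm) begins 54 mm behind the grasp point. The pads swing forward as they close: fully open they stand 13 mm farther back than shut.
Start: joints at [-1.293, 0.264, 1.604, -0, 1.274, -0.037], TCP at [0.209, -0.642, 0.231] pointing down, gripper open.
Joint ranges: [-2.63, 2.63], [-0.94, 2.18], [0.31, 2.57], [-1.31, 4.45], [0, 2.66], [-2.55, 2.55]. Speed limits (rad/s): [2.57, 2.57, 3.14, 3.14, 3.14, 3.14].

### API

Orientations are given as a rotation vector (axis times angle).
In Python, from plant import arm gives the robot as it stands. The module is installed in compiled form; this text tells all that it offers.
- The arm moves only by the tool step_arm, never from a script. Its argument "commands" is one flat list of numbers, 7 for each row, row after row: the opening, from 0 (shut) to 1 (fully open), then the shift along the tool's x, y, z in m, then the turn, a rotation vector about the tool's x, y, z in degrees. A call has 1 to 5 rows; each row is the pose to reach, as a shift and turn from the pose commanded when the call began, along the tool's axes at that moment; what a row does not reach only later rows make up. A row lasts 1/10 s, in which the tool goes at most 50 mm and 8.59 degrees, less where a joint would pass 70% of its speed; a pose out of reach is approached as far as the arm can. A call with a gripper value outside its range is refused whole. The fingers move at their own pace and stop on an object; "grip_force" is the grip in N (left out, the last holds). Time passes only in rows, so rows that repeat a pose let the fingers close. It gives the time, the measured TCP pose, the force, the opening and the grip force at its end, in the units of the state.
- arm.observe(): the state, without advancing time (a new reading comes with each control period).
- arm.camera(name): name is "side" or "top"; returns a dict with "frame" (384x512x3 uint8, blue, green, red), "fx", "fy", "cx", "cy" (pixels), "k1" (the pictures are not rectified: a ray, as slopes to the right and down, at radius r is drawn at 1 + k1 r^2 times it, then the intrinsics apply), "R" (3x3) and "t" (3): a world point X has camera coordinates R X + t. Camera axes: x right, y down, z forward; pixel columns grow to the right and rows downward; lengths in m; the calibration is good to about 2 mm. A picture is of the moment at which its call begins. There is no depth.
- arm.job_done(): hands the job in; it is judged then, once.
Trained networks look in a picture, given as the dict that the camera call returned (one of the last four; its "shot" number tells which), for a name from the list of things; names that differ only in an ending like _2 or _b are one class to them, and where a whole thing is asked for, a point or a joint stands for the part that bears it (a point fixed in the world has none). Each returns a list of dicts, best first, with "confidence" (0 to 1); they miss things now and then, are a little off and sometimes report something else, mostly with a low value. They report only what shows in the picture. A call takes as long as a camera call.
- arm.trace(picture, label): "region" (384x512 bool, what is visible of it).
- arm.landmark_of(picture, label): "location" ([x, y, z] in m, in world coordinates, good to about 4 mm: a listed point, or the origin of a listed thing).
The state is a dict: "t": time; "qpos": joint angles; "joint_vel": joint speeds; "joint_efforts": joint torques, N m; "tcp_pos": TCP position; "tcp_rot": TCP orientation; "ft_force": force on the tool from outside, world axes, zero at the start; "wrist_torque": the same for the moment, N m; "finger_gap": finger opening in m; "grip_force": force on a finger pad.
Only numpy, scipy, OpenCV 4.12 (cv2) and the standard library are available. Lean on these libraries where they do the work, as an engineer would, in place of code of your own. Each camera call takes 0.05 s, during which the arm holds its last target. There are 200 camera calls.

### The job

On the bench shaker, nest the steel sorting cups upright in size order: first stand the medium cup in the large cup, then the small cup in the medium one, and let go of them. Next flip the safety catch, the upright steel flag in front of the lever bar, right over sideways (away from the handle) until it lies flat and no longer blocks the lever, and only then pull the upright lever handle until the jaw presses the large cup firmly against its two back posts. Finish while gripping the handle and holding it pulled against its spring, with a firm but moderate pull (about 10 to 20 N), and leave the ring box, the jar and the mug alone.

Things in the scene. Friction and masses are not known exactly. Their poses are not given: they have to be found in the camera images.
- shaker: Grey bench shaker, fixed; plate 30 mm high spanning own x -75..175, y -150..160 mm. Origin on the table under the lever pivot; z up. Own x points from the lever bar to the cup seat; the handle is pulled along own -x. Two steel back posts (diameter 16, 70 mm above the table) stand beyond the seat on +x. A low black control cover at own (135, 90), at most 50 mm above the table.
- large_cup: Large straight steel cup, outer diameter 84, height 50, wall 4, floor 4 mm, 0.25 kg, loose, standing on the shaker's seat (up to about 9 mm short of the back posts). Origin: centre of its underside; z up.
- medium_cup: Medium steel cup, outer diameter 56 at the rim and 52 at the foot, height 66, wall 4, floor 4 mm, about 0.12 kg, standing loose on the table. Origin: centre of its underside; z up. Nested in the large cup it stands 20 mm proud of the large rim.
- small_cup: Small steel cup, outer diameter 36 at the rim and 32 at the foot, height 82, wall 4, floor 4 mm, about 0.07 kg, standing loose on the table. Origin: centre of its underside; z up. Nested in the medium cup it stands 20 mm proud of the medium rim.
- catch (a joint): Safety catch angle (rad): about 0 = upright, blocking the lever; grows as its top is pushed to the shaker's -y (away from the handle); 1.57 = lying flat under the bar's path, the stop. Friction keeps it upright at the start; past about 0.5 it falls flat by itself. It counts as flipped above 1.4.
- catch_hinge (a point): Centre of the catch's hinge axis, 38 mm above the table, at the shaker's own (-22, 70); the axis runs along the shaker's own x. The cheeks beside it reach 45 mm above the table.
- lever_angle (a joint): Lever angle (rad) about its vertical pivot over the shaker's origin: 0 = released, bar along shaker's y; grows as the handle is pulled to -x; jaw meets a cup seated on the posts at about 0.3 (stop 0.40 without a cup). A spring returns it (0.12 N m at 0 plus 0.8 N m per rad). With the catch upright only about 0.1. Must be held above 0.24, pressing the cup with over 3 N.
- lever: The whole lever, turning with it: steel bar 16 x 16 mm, 47 to 63 mm above the table, on a vertical pivot over the shaker's origin (origin: on the pivot, 55 mm above the table), with the handle 130 mm along its own +y and the jaw at its own x 20, y -90 mm.
- handle_grip (a point): Centre of the lever handle, an upright round black grip of 18 mm diameter, 65 to 130 mm above the table; this point is 110 mm above the table (20 mm below the handle's top), 130 mm from the pivot.
- ring_box: Black ring box with brass line, 55 x 55 x 38 mm; leave alone. Origin: centre of underside.
- jar: Amber glass jar with metal cap, 52 mm diameter, 60 mm high; leave alone. Origin: centre of underside.
- mug: White mug, 74 mm diameter, 85 mm high, handle on its own +y; leave alone. Origin: centre of underside.
- seat (a point): Cup seat on the shaker's top, 30 mm above the table: centre of the large cup's underside when it stands against both back posts.
- jaw (a point): Black rubber jaw on the lever's other end: upright cylinder 24 mm diameter, 45 to 75 mm above the table; swings to the shaker's +x against the large cup. Point on its axis, 55 mm above the table.
- catch_top (a point): Centre of the top face of the catch: a steel flag 16 mm wide (shaker's x), 10 mm thick (shaker's y), upright from its hinge to 105 mm above the table, 6 mm in front (-x) of the lever bar. Push it over with closed fingers on its +y face.

How it is judged:
On the way, in this order (a step that is already met when the one before it is completed fails the run):
1. the medium cup stands upright in the large cup, let go (horizontal distance between medium_cup and large_cup below 0.016 m and z of medium_cup in the frame of large_cup between 0 and 0.01 m and angle between medium_cup's own z axis and vertical below 0.12 rad and linear speed of medium_cup below 0.03 m/s and contact force between the fingers and medium_cup below 0.3 N), for 0.2 s.
2. the small cup stands upright in the medium cup, let go (horizontal distance between medium_cup and large_cup below 0.016 m and z of medium_cup in the frame of large_cup between 0 and 0.01 m and angle between each of medium_cup, small_cup's own z axis and vertical below 0.12 rad and horizontal distance between small_cup and medium_cup below 0.016 m and z of small_cup in the frame of medium_cup between 0 and 0.01 m and linear speed of small_cup below 0.03 m/s and contact force between the fingers and small_cup below 0.3 N), for 0.2 s.
3. the safety catch is flipped flat, the lever not yet pulled (value of joint catch above 1.4 rad and value of joint lever_angle below 0.12 rad), for 0.1 s.
4. the lever is pulled and the jaw presses the large cup (value of joint catch above 1.4 rad and value of joint lever_angle above 0.24 rad and contact force between lever and large_cup above 3 N and contact force between the fingers and lever above 1 N), for 0.2 s.
At the end, for the whole second after the job is handed in: Cups nested upright (centres within 16 mm, undersides within 10 mm, tilt under 0.12 rad), catch above 1.4 rad, lever held still above 0.24 rad by fingers on its handle (over 1 N), jaw on large cup over 3 N, large cup within 8 mm of its seat, tilt under 0.1 rad (all of step 4 and horizontal distance between medium_cup and large_cup below 0.016 m and z of medium_cup in the frame of large_cup between 0 and 0.01 m and angle between each of medium_cup, small_cup's own z axis and vertical below 0.12 rad and horizontal distance between small_cup and medium_cup below 0.016 m and z of small_cup in the frame of medium_cup between 0 and 0.01 m and velocity of joint lever_angle between -0.1 and 0.1 rad/s and horizontal distance between large_cup and seat below 0.008 m and angle between large_cup's own z axis and vertical below 0.1 rad); the arm keeps its last pose, push and grip.
It fails at once if the lever pulled past 0.2 rad while the catch is upright, or the cup crushed by the jaw (over 70 N) ((value of joint lever_angle above 0.2 rad and value of joint catch below 0.8 rad) or contact force between lever and large_cup above 70 N).
It fails at once if ring box, jar or mug moved more than 20 mm (distance of any of ring_box, jar, mug from where it was at the start of the episode above 0.02 m).
It also fails if it takes over 72 s, if anything falls off the work surface, if the arm or the gripper's body presses on something with over 40 N, if the wrist force passes 120 N, or if a joint passes its speed limit or range.

## Working session

There is one attempt and no reset: what is moved stays moved. The work goes in short steps, Python scripts to look and compute and a tool call to move; the robot and the scene stay as the last step left them, time stands still between calls to the robot, and variables do not carry over. Pictures are saved under pics/ and viewed, at most 10 in all, crops included, and the job is handed in when it is done.

Besides the shell and the picture viewer there is one more tool, called after "Emit:" as name(argument=value, ...) on one line, values as JSON. step_arm: Moves the arm, as the interface text tells. Its arguments: {"type":"object","properties":{"commands":{"type":"array"},"grip_force":{"type":"number"}},"required":["commands"]}

```bash
mkdir -p pics; cat > h.py <<'E'
import numpy as np, cv2
from scipy.spatial.transform import Rotation as Ro
from plant import arm
def look(labels,cams=("side","top"),save=None):
    out={}
    for c in cams:
        p=arm.camera(c)
        if save: cv2.imwrite(f"pics/{save}_{c}.png",p["frame"])
        for l in labels:
            r=arm.landmark_of(p,l)[:2]
            print(c,l,[(np.round(a["location"],4).tolist(),round(a["confidence"],2)) for a in r])
def st():
    s=arm.observe(); print({k:np.round(s[k],4).tolist() for k in("t","qpos","tcp_pos","tcp_rot","ft_force","finger_gap","grip_force")}); return s
def to(pt,yaw=None):
    """shift in tool axes for TCP to reach world pt"""
    s=arm.observe(); R=Ro.from_rotvec(s["tcp_rot"]); print("tool shift",np.round(R.inv().apply(np.array(pt)-s["tcp_pos"]),4), "axes x,y",np.round(R.as_matrix()[:,:2].T,3).tolist())
E
python3 - <<'E'
from h import *
look(["shaker","large_cup","medium_cup","small_cup","catch_hinge","catch_top","handle_grip","lever","jaw","seat","ring_box","jar","mug"],save="a")
st(); to([.5,0,.2])
p=[cv2.imread(f"pics/a_{c}.png") for c in("side","top")]
cv2.imwrite("pics/a.png",cv2.resize(np.vstack(p),(400*1,600)))
E
```

```text
side shaker [([0.5084, 0.1388, 0.0003], 0.92)]
side large_cup [([0.5849, 0.039, 0.0315], 0.94)]
side medium_cup [([0.5452, -0.32, -0.003], 0.86)]
side small_cup [([0.5096, -0.173, -0.0006], 0.5)]
side catch_hinge [([0.4993, 0.2126, 0.0382], 0.58)]
side catch_top [([0.4931, 0.209, 0.101], 0.41)]
side handle_grip [([0.5278, 0.2649, 0.1102], 0.72), ([0.5483, -0.3214, -0.0042], 0.26)]
side lever []
side jaw [([0.5122, 0.049, 0.0533], 0.83)]
side seat [([0.5897, 0.043, 0.0302], 0.72), ([0.5449, -0.3201, -0.006], 0.49)]
side ring_box [([0.714, -0.2444, -0.0007], 0.74), ([0.5074, 0.1431, 0.0564], 0.28)]
side jar [([0.678, -0.3717, -0.0009], 0.73)]
side mug []
top shaker [([0.5088, 0.1378, -0.0014], 0.59), ([0.5889, 0.0491, 0.0347], 0.35)]
top large_cup [([0.5893, 0.0492, 0.0318], 0.71), ([0.5505, -0.3239, 0.0005], 0.65)]
top medium_cup [([0.5507, -0.3209, 0.0017], 0.56)]
top small_cup [([0.5137, -0.1755, 0.0038], 0.68)]
top catch_hinge [([0.516, -0.1754, 0.0043], 0.23), ([0.5884, 0.0474, 0.0309], 0.15)]
top catch_top []
top handle_grip [([0.528, 0.2694, 0.1131], 0.87)]
top lever [([0.5103, 0.1443, 0.0563], 0.87)]
top jaw [([0.5123, 0.0508, 0.0573], 0.79), ([0.5921, 0.048, 0.0317], 0.54)]
top seat [([0.588, 0.0463, 0.031], 0.75)]
top ring_box [([0.7134, -0.2397, 0.0037], 0.78)]
top jar [([0.6785, -0.3692, -0.0008], 0.79), ([0.5079, 0.1438, 0.0569], 0.54)]
top mug [([0.5695, 0.4768, 0.0016], 0.85)]
{'t': 1.4, 'qpos': [-1.2929, 0.2639, 1.604, -0.0, 1.2737, -0.0369], 'tcp_pos': [0.209, -0.6419, 0.2313], 'tcp_rot': [3.1027, 0.4923, -0.0], 'ft_force': [0.1242, 0.3997, 0.6294], 'finger_gap': 0.0851, 'grip_force': 0.0}
tool shift [ 0.4754 -0.5202  0.0313] axes x,y [[0.951, 0.31, -0.0], [0.31, -0.951, 0.0]]
```

View pics/a.png

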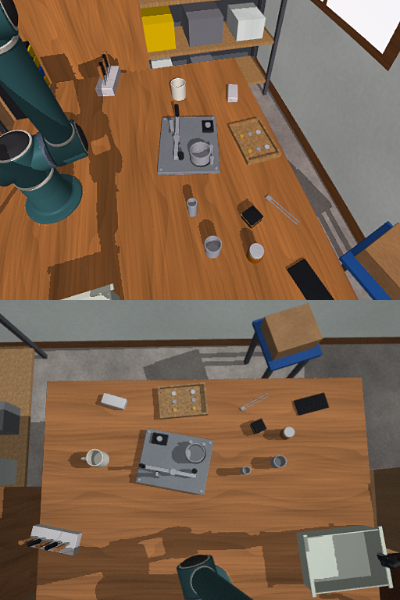

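The networks' positions agree with the picture. The shaker is yawed about -8.5°, and the cups stand to the right of it, clear of other things. I'll approach the medium cup while turning the tool so that tool y matches the shaker's x.

Emit:
step_arm(commands=[1,0.422,-0.2,0.1,0,0,-63.4,1,0.422,-0.2,0.1,0,0,-63.4,1,0.422,-0.2,0.1,0,0,-63.4,1,0.422,-0.2,0.1,0,0,-63.4,1,0.422,-0.2,0.1,0,0,-63.4], grip_force=40)

```text
t: 1.9
tcp_pos: [0.3878, -0.4726, 0.1788]
tcp_rot: [2.702, 1.602, 0.0]
ft_force: [0.9, -0.6, 0.3]
finger_gap: 0.0853
grip_force: 0.0
```

```bash
python3 - <<'E'
from h import *
st(); to([.548,-.3205,.13])
E
```

```text
{'t': 1.9, 'qpos': [-0.9244, 0.182, 1.8024, 0.0001, 1.1565, -0.4242], 'tcp_pos': [0.3878, -0.4726, 0.1788], 'tcp_rot': [2.7016, 1.602, 0.0002], 'ft_force': [0.9319, -0.6432, 0.2742], 'finger_gap': 0.0853, 'grip_force': 0.0}
tool shift [0.2103 0.0676 0.0488] axes x,y [[0.48, 0.877, -0.0], [0.877, -0.48, 0.001]]
```

Emit:
step_arm(commands=[1,0.21,0.068,0.049,0,0,-20.4,1,0.21,0.068,0.049,0,0,-20.4,1,0.21,0.068,0.049,0,0,-20.4,1,0.21,0.068,0.049,0,0,-20.4,1,0.21,0.068,0.049,0,0,-20.4])

```text
t: 2.4
tcp_pos: [0.55, -0.3199, 0.129]
tcp_rot: [-2.378, -2.051, -0.001]
ft_force: [0.2, 0.2, 0.5]
finger_gap: 0.0852
grip_force: 0.0
```

```bash
python3 - <<'E'
from h import *
look(["medium_cup"],save="b")
st(); to([.548,-.3205,.045])
p=cv2.imread("pics/b_side.png"); cv2.imwrite("pics/b.png",cv2.resize(p[180:384,150:420],(800,600)))
E
```

```text
side medium_cup [([0.5466, -0.3234, -0.0014], 0.86)]
top medium_cup [([0.5493, -0.3238, -0.0012], 0.8)]
{'t': 2.6, 'qpos': [-0.5711, 0.2705, 1.7904, -0.0006, 1.0812, -0.4227], 'tcp_pos': [0.548, -0.3227, 0.1297], 'tcp_rot': [-2.3795, -2.0507, 0.0011], 'ft_force': [-0.945, -1.1249, 0.2402], 'finger_gap': 0.0855, 'grip_force': 0.0}
tool shift [ 0.0022 -0.0003  0.0847] axes x,y [[0.148, 0.989, -0.0], [0.989, -0.148, -0.001]]
```

View pics/b.png

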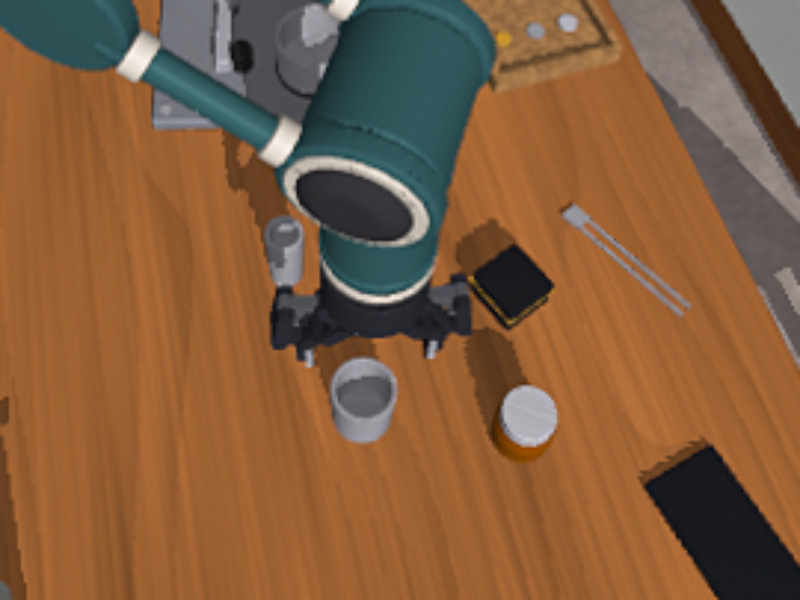

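The gripper is open above the medium cup, whose rim is at about (363,385) in the crop, between the finger tips at (308,357) and (432,348). I'll go down and close.

Emit:
step_arm(commands=[1,0,0,0.045,0,0,0,1,0,0,0.085,0,0,0,1,0,0,0.085,0,0,0,0,0,0,0.085,0,0,0,0,0,0,0.085,0,0,0])

```text
t: 3.1
tcp_pos: [0.5491, -0.3251, 0.0477]
tcp_rot: [2.38, 2.045, 0.002]
ft_force: [0.4, 0.1, 0.2]
finger_gap: 0.0592
grip_force: 0.0
```

Emit:
step_arm(commands=[0,0,0,0,0,0,0,0,0,0,0,0,0,0,0,0,0,0,0,0,0,0,0,0,0,0,0,0])

```text
t: 3.5
tcp_pos: [0.5495, -0.3248, 0.0484]
tcp_rot: [2.378, 2.046, 0.001]
ft_force: [-2.0, -0.2, 6.6]
finger_gap: 0.0539
grip_force: 42.7
```

Emit:
step_arm(commands=[0,0,0,-0.04,0,0,0,0,0,0,-0.08,0,0,0,0,0,0,-0.12,0,0,0,0,0,0,-0.12,0,0,0])

```text
t: 3.9
tcp_pos: [0.5527, -0.3261, 0.1745]
tcp_rot: [2.37, 2.039, 0.007]
ft_force: [0.4, -0.7, -0.3]
finger_gap: 0.0539
grip_force: 43.1
```

```bash
python3 - <<'E'
from h import *
look(["medium_cup"],save="c")
st(); to([.587,.0455,.166])
p=cv2.imread("pics/c_side.png"); cv2.imwrite("pics/c.png",cv2.resize(p[150:354,150:420],(800,600)))
E
```

```text
side medium_cup [([0.5501, -0.3241, 0.1196], 0.92)]
top medium_cup [([0.552, -0.3188, 0.1202], 0.82)]
{'t': 4.1, 'qpos': [-0.572, 0.2391, 1.7622, 0.0, 1.142, -0.4221], 'tcp_pos': [0.5471, -0.3226, 0.164], 'tcp_rot': [-2.3804, -2.0478, 0.0007], 'ft_force': [-1.1345, -0.3349, -1.4775], 'finger_gap': 0.0537, 'grip_force': 43.1119}
tool shift [ 0.3699 -0.0155 -0.0017] axes x,y [[0.149, 0.989, 0.001], [0.989, -0.149, -0.001]]
```

View pics/c.png

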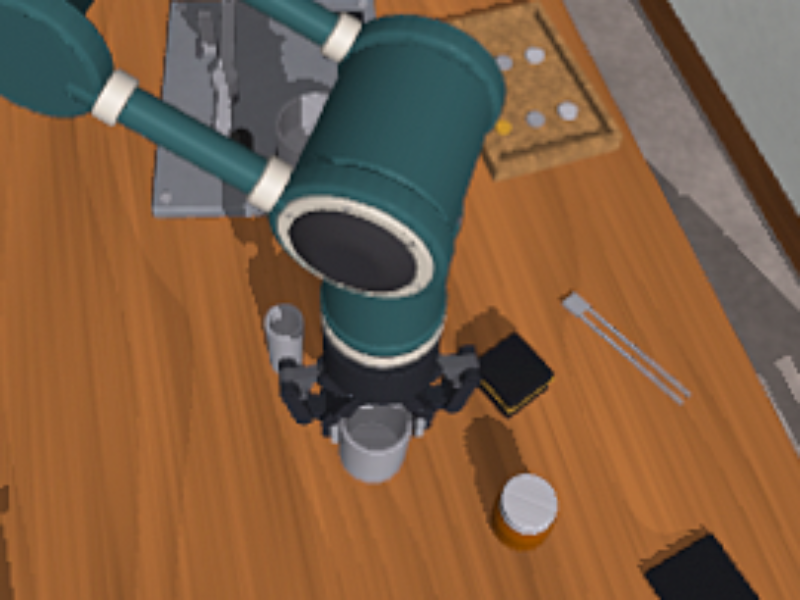

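The cup is held upright (rim about (375,430) in the crop), with its underside 44 mm below the TCP. I'll carry it over the large cup.

Emit:
step_arm(commands=[0,0.046,-0.002,0,0,0,0,0,0.092,-0.004,0,0,0,0,0,0.138,-0.006,0,0,0,0,0,0.184,-0.0085,0,0,0,0,0,0.23,-0.0105,0,0,0,0])

```text
t: 4.6
tcp_pos: [0.5701, -0.0921, 0.1624]
tcp_rot: [-2.379, -2.046, 0.004]
ft_force: [0.4, -0.5, -0.5]
finger_gap: 0.0536
grip_force: 43.1
```

Emit:
step_arm(commands=[0,0.046,-0.002,0,0,0,0,0,0.092,-0.004,0,0,0,0,0,0.125,-0.006,0,0,0,0,0,0.137,-0.0065,0,0,0,0,0,0.137,-0.0065,0,0,0,0])

```text
t: 5.1
tcp_pos: [0.5847, 0.0437, 0.163]
tcp_rot: [-2.377, -2.051, 0.004]
ft_force: [-0.3, -0.7, -1.0]
finger_gap: 0.054
grip_force: 43.1
```

```bash
python3 - <<'E'
from h import *
look(["medium_cup","large_cup"],save="d")
s=st(); to([.585,.043,.166])
def proj(p,X):
    q=p["R"]@np.array(X)+p["t"]; u=q[:2]/q[2]; u=u*(1+p["k1"]*(u@u)); return [p["fx"]*u[0]+p["cx"],p["fy"]*u[1]+p["cy"]]
im=[]
for c in("side","top"):
    p=arm.camera(c); x,y=map(int,proj(p,[.587,.044,.08])); im.append(cv2.resize(p["frame"][y-50:y+50,x-50:x+50],(400,400)))
cv2.imwrite("pics/d.png",np.hstack(im))
E
```

```text
side medium_cup [([0.5838, 0.0477, 0.1108], 0.72), ([0.6741, -0.3709, -0.0017], 0.34)]
side large_cup [([0.5883, 0.0419, 0.0311], 0.88)]
top medium_cup [([0.5063, 0.1428, 0.056], 0.22)]
top large_cup [([0.5875, 0.048, 0.0358], 0.67)]
{'t': 5.4, 'qpos': [0.0272, 0.1503, 1.8667, -0.0004, 1.125, 0.1792], 'tcp_pos': [0.5858, 0.0407, 0.1647], 'tcp_rot': [2.3836, 2.0465, -0.0008], 'ft_force': [0.0576, 0.4747, -0.9111], 'finger_gap': 0.0538, 'grip_force': 43.1143}
tool shift [ 0.0021 -0.0011 -0.0013] axes x,y [[0.151, 0.988, -0.0], [0.988, -0.151, -0.0]]
```

View pics/d.png

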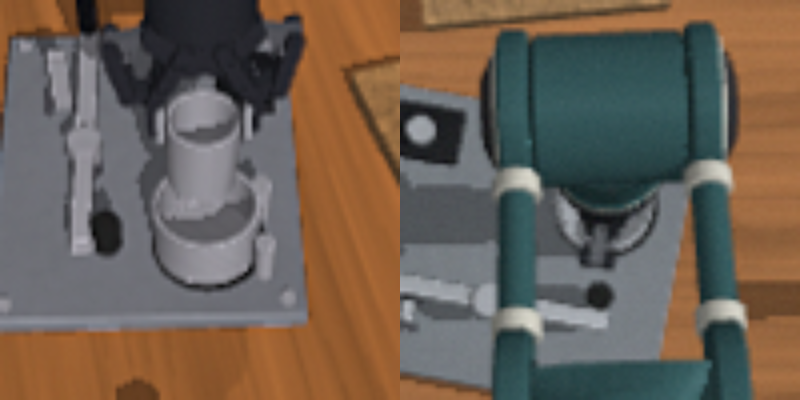

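The medium cup hangs above the large cup, with its foot at about (203,200) and the large rim centred at about (205,205), so they line up. I'll shift 3 mm and lower it.

Emit:
step_arm(commands=[0,0.003,0,0.03,0,0,0,0,0.003,0,0.055,0,0,0,0,0.003,0,0.07,0,0,0,0,0.003,0,0.08,0,0,0,0,0.003,0,0.084,0,0,0])

```text
t: 6.0
tcp_pos: [0.5858, 0.0451, 0.0823]
tcp_rot: [-2.381, -2.047, 0.003]
ft_force: [-12.4, 0.4, 26.6]
finger_gap: 0.0538
grip_force: 45.8
```

Emit:
step_arm(commands=[0,0,0,0.001,0,0,0,0,0,0,0.002,0,0,0,0,0,0,0.002,0,0,0])

```text
t: 6.3
tcp_pos: [0.5858, 0.0451, 0.0824]
tcp_rot: [-2.381, -2.048, 0.002]
ft_force: [-10.5, -0.1, 16.2]
finger_gap: 0.0537
grip_force: 44.8
```

Emit:
step_arm(commands=[0.8,0,0,-0.002,0,0,0,0.8,0,0,-0.002,0,0,0,0.9,0,0,-0.003,0,0,0,1,0,0,-0.005,0,0,0])

```text
t: 6.7
tcp_pos: [0.5864, 0.0452, 0.0839]
tcp_rot: [-2.382, -2.049, 0.0]
ft_force: [0.4, -0.1, -0.6]
finger_gap: 0.085
grip_force: 0.0
```

Emit:
step_arm(commands=[1,0,0,-0.02,0,0,0,1,0,0,-0.05,0,0,0,1,0,0,-0.09,0,0,0,1,0,0,-0.09,0,0,0])

```text
t: 7.1
tcp_pos: [0.5909, 0.0454, 0.1807]
tcp_rot: [2.376, 2.044, 0.014]
ft_force: [0.9, 0.1, 0.1]
finger_gap: 0.0851
grip_force: 0.0
```

```bash
python3 - <<'E'
from h import *
look(["medium_cup","large_cup","small_cup"],save="e")
s=st(); to([.5115,-.1742,.17])
E
```

```text
side medium_cup [([0.5836, 0.0469, 0.0289], 0.82)]
side large_cup [([0.584, 0.0384, 0.0322], 0.76), ([0.5077, 0.1371, -0.0024], 0.25)]
side small_cup [([0.5097, -0.1764, 0.0009], 0.74), ([0.5112, 0.0498, 0.0527], 0.63)]
top medium_cup []
top large_cup [([0.5888, 0.0482, 0.033], 0.42)]
top small_cup [([0.5125, -0.1773, 0.0083], 0.51)]
{'t': 7.5, 'qpos': [0.0346, 0.1451, 1.858, 0.0, 1.1414, 0.1846], 'tcp_pos': [0.5853, 0.0452, 0.1722], 'tcp_rot': [-2.3802, -2.0476, 0.0036], 'ft_force': [0.3525, -0.3604, -0.2147], 'finger_gap': 0.0853, 'grip_force': 0.0}
tool shift [-0.2279 -0.0402  0.0025] axes x,y [[0.149, 0.989, -0.001], [0.989, -0.149, -0.003]]
```

Emit:
step_arm(commands=[1,-0.045,-0.008,0,0,0,0,1,-0.09,-0.016,0,0,0,0,1,-0.138,-0.024,0,0,0,0,1,-0.185,-0.032,0,0,0,0,1,-0.229,-0.04,0.01,0,0,0])

```text
t: 8.0
tcp_pos: [0.5126, -0.1773, 0.1647]
tcp_rot: [2.38, 2.048, 0.001]
ft_force: [0.7, 0.3, -0.4]
finger_gap: 0.085
grip_force: 0.0
```

Emit:
step_arm(commands=[1,0,0,0,0,0,0,1,0,0,0.04,0,0,0,1,0,0,0.08,0,0,0,1,0,0,0.096,0,0,0,1,0,0,0.096,0,0,0])

```text
t: 8.5
tcp_pos: [0.5094, -0.1733, 0.0639]
tcp_rot: [-2.376, -2.044, 0.006]
ft_force: [-0.2, -0.2, 0.8]
finger_gap: 0.0852
grip_force: 0.0
```

```bash
python3 - <<'E'
from h import *
p=arm.camera("side"); look(["small_cup"])
s=st(); to([.5112,-.1755,.065])
cv2.imwrite("pics/f.png",cv2.resize(p["frame"][180:300,190:350],(800,600)))
E
```

```text
side small_cup [([0.5099, -0.1723, -0.0004], 0.61), ([0.7129, -0.2429, -0.0032], 0.51)]
top small_cup [([0.5853, 0.0476, 0.0325], 0.66), ([0.5127, -0.1762, 0.0049], 0.45)]
{'t': 8.75, 'qpos': [-0.3748, 0.1727, 2.0371, 0.0001, 0.9286, -0.2252], 'tcp_pos': [0.5142, -0.1755, 0.0697], 'tcp_rot': [2.3791, 2.0473, 0.0025], 'ft_force': [-0.11, -0.676, -0.768], 'finger_gap': 0.0853, 'grip_force': 0.0}
tool shift [-0.0004 -0.003   0.0047] axes x,y [[0.149, 0.989, -0.001], [0.989, -0.149, 0.003]]
```

View pics/f.png

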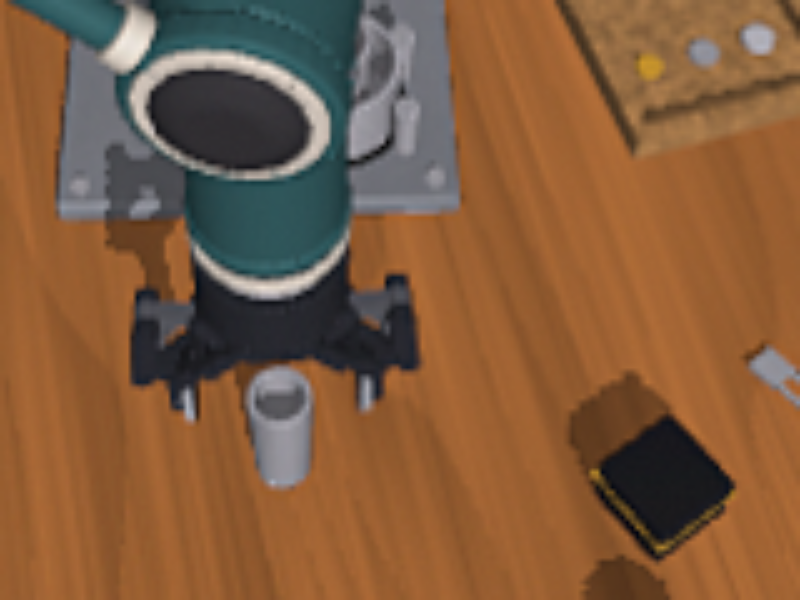

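The small cup's rim at (280,395) lies between the finger tips at (190,410) and (367,400), so I'll close.

Emit:
step_arm(commands=[0,0,0,0.001,0,0,0,0,0,0,0.001,0,0,0,0,0,0,0.001,0,0,0,0,0,0,0.001,0,0,0,0,0,0,0.001,0,0,0], grip_force=35)

```text
t: 9.25
tcp_pos: [0.5127, -0.1753, 0.0675]
tcp_rot: [2.381, 2.049, 0.0]
ft_force: [-2.0, 1.0, 4.6]
finger_gap: 0.0334
grip_force: 34.7
```

Emit:
step_arm(commands=[0,0,0,0,0,0,0,0,0,0,0,0,0,0,0,0,0,0,0,0,0])

```text
t: 9.55
tcp_pos: [0.5127, -0.1753, 0.0675]
tcp_rot: [2.381, 2.049, 0.0]
ft_force: [-1.5, 0.5, 5.3]
finger_gap: 0.0333
grip_force: 34.8
```

Emit:
step_arm(commands=[0,0,0,-0.04,0,0,0,0,0,0,-0.08,0,0,0,0,0,0,-0.12,0,0,0,0,0,0,-0.15,0,0,0,0,0,0,-0.15,0,0,0])

```text
t: 10.05
tcp_pos: [0.5159, -0.1765, 0.2225]
tcp_rot: [2.375, 2.043, 0.008]
ft_force: [1.1, -0.0, -1.4]
finger_gap: 0.0334
grip_force: 35.5
```

```bash
python3 - <<'E'
from h import *
look(["small_cup"],save="g")
st(); to([.587,.0465,.215])
E
```

```text
side small_cup [([0.5117, -0.1756, 0.1559], 0.87)]
top small_cup [([0.5079, 0.1422, 0.0584], 0.69), ([0.5133, -0.1722, 0.1547], 0.5)]
{'t': 10.25, 'qpos': [-0.3754, 0.0229, 1.9086, 0.0, 1.2134, -0.2254], 'tcp_pos': [0.5114, -0.1747, 0.2148], 'tcp_rot': [-2.3793, -2.0469, 0.0025], 'ft_force': [-0.3083, -0.2825, -0.9423], 'finger_gap': 0.0332, 'grip_force': 35.5145}
tool shift [ 2.30e-01  4.17e-02 -2.00e-04] axes x,y [[0.149, 0.989, 0.001], [0.989, -0.149, -0.003]]
```

Emit:
step_arm(commands=[0,0.045,0.008,0,0,0,0,0,0.09,0.016,0,0,0,0,0,0.135,0.024,0,0,0,0,0,0.18,0.033,0,0,0,0,0,0.215,0.039,0,0,0,0])

```text
t: 10.75
tcp_pos: [0.5824, 0.034, 0.2141]
tcp_rot: [-2.378, -2.048, 0.004]
ft_force: [0.3, -1.0, -0.3]
finger_gap: 0.0334
grip_force: 35.5
```

Emit:
step_arm(commands=[0,0.015,0.0025,0,0,0,0,0,0.015,0.0025,0.02,0,0,0,0,0.015,0.0025,0.025,0,0,0,0,0.015,0.0025,0.025,0,0,0])

```text
t: 11.15
tcp_pos: [0.5859, 0.0453, 0.1891]
tcp_rot: [-2.379, -2.046, 0.007]
ft_force: [-0.5, -0.6, -1.2]
finger_gap: 0.0337
grip_force: 35.5
```

```bash
python3 - <<'E'
from h import *
look(["medium_cup","small_cup","large_cup"])
s=st(); to([.587,.0463,.106])
im=[]
for c in("side","top"):
    p=arm.camera(c); x,y=cv2.projectPoints(np.array([[.587,.044,.1]]),cv2.Rodrigues(np.array(p["R"]))[0],np.array(p["t"]),np.array([[p["fx"],0,p["cx"]],[0,p["fy"],p["cy"]],[0,0,1.]]),np.array([p["k1"],0,0,0.]))[0].ravel().astype(int); im.append(cv2.resize(p["frame"][y-40:y+40,x-40:x+40],(400,400)))
cv2.imwrite("pics/h.png",np.hstack(im))
E
```

```text
side medium_cup [([0.5815, 0.0483, 0.0316], 0.86), ([0.5073, 0.0513, 0.0546], 0.7)]
side small_cup [([0.5803, 0.0475, 0.122], 0.7)]
side large_cup [([0.5834, 0.0418, 0.0301], 0.72), ([0.5708, 0.4771, -0.0028], 0.21)]
top medium_cup [([0.5894, 0.0481, 0.0368], 0.45)]
top small_cup []
top large_cup []
{'t': 11.55, 'qpos': [0.0352, 0.1313, 1.8342, -0.0, 1.1749, 0.1857], 'tcp_pos': [0.5883, 0.0456, 0.1927], 'tcp_rot': [2.3816, 2.0476, 0.0015], 'ft_force': [-0.2585, 0.7985, 0.1478], 'finger_gap': 0.0334, 'grip_force': 35.4771}
tool shift [ 0.0005 -0.0015  0.0867] axes x,y [[0.15, 0.989, 0.0], [0.989, -0.15, 0.001]]
```

View pics/h.png

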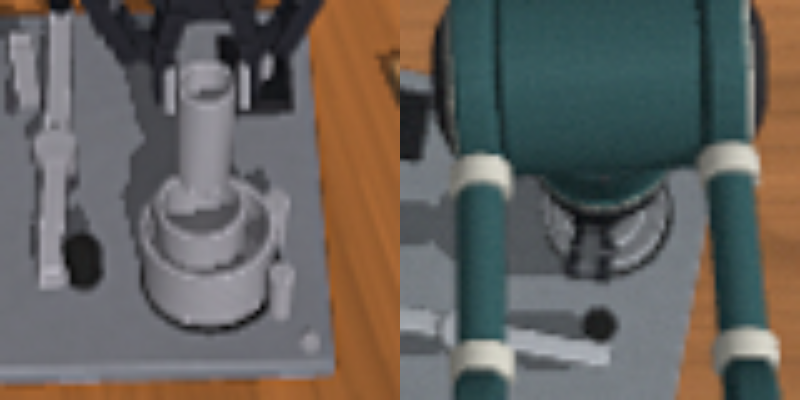

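The medium cup stands in the large one (rim centre about (203,210)), and the small cup's foot at about (205,195) is directly above it. The networks put the two within 2 mm, so I'll lower it.

Emit:
step_arm(commands=[0,0,0,0.025,0,0,0,0,0,0,0.05,0,0,0,0,0,0,0.068,0,0,0,0,0,0,0.078,0,0,0,0,0,0,0.083,0,0,0])

```text
t: 12.15
tcp_pos: [0.5874, 0.046, 0.1079]
tcp_rot: [-2.381, -2.048, 0.002]
ft_force: [-0.2, 0.9, -0.7]
finger_gap: 0.0334
grip_force: 35.5
```

Emit:
step_arm(commands=[0,0,0,0.002,0,0,0,0,0,0,0.002,0,0,0])

```text
t: 12.35
tcp_pos: [0.5886, 0.046, 0.1076]
tcp_rot: [2.381, 2.048, 0.001]
ft_force: [-0.5, 0.1, -0.8]
finger_gap: 0.0337
grip_force: 35.5
```

Inside the cup, about 2 mm above its floor.

Emit:
step_arm(commands=[0,0,0,0.001,0,0,0,0,0,0,0.002,0,0,0,0,0,0,0.002,0,0,0])

```text
t: 12.65
tcp_pos: [0.5885, 0.046, 0.1056]
tcp_rot: [2.381, 2.048, 0.002]
ft_force: [0.3, 0.2, 0.8]
finger_gap: 0.0337
grip_force: 35.5
```

Emit:
step_arm(commands=[0.6,0,0,0,0,0,0,0.7,0,0,-0.001,0,0,0,0.8,0,0,-0.002,0,0,0,1,0,0,-0.005,0,0,0])

```text
t: 13.05
tcp_pos: [0.5878, 0.046, 0.1098]
tcp_rot: [-2.381, -2.049, 0.001]
ft_force: [0.3, -0.4, -0.1]
finger_gap: 0.0805
grip_force: 0.0
```

Emit:
step_arm(commands=[1,0,0,-0.02,0,0,0,1,0,0,-0.05,0,0,0,1,0,0,-0.09,0,0,0,1,0,0,-0.09,0,0,0])

```text
t: 13.45
tcp_pos: [0.5923, 0.0462, 0.2073]
tcp_rot: [2.376, 2.044, 0.015]
ft_force: [0.6, 0.4, -0.5]
finger_gap: 0.0853
grip_force: 0.0
```

Emit:
step_arm(commands=[0,0,-0.04,0,0,0,0,0,0.03,-0.08,0,0,0,0,0,0.06,-0.1,0,0,0,0,0,0.09,-0.11,0,0,0,0,0,0.09,-0.11,0,0,0,0])

```text
t: 13.95
tcp_pos: [0.4915, 0.1542, 0.2]
tcp_rot: [-2.377, -2.052, -0.002]
ft_force: [1.0, -0.4, -0.4]
finger_gap: 0.012
grip_force: 0.0
```

```bash
python3 - <<'E'
from h import *
look(["shaker","medium_cup","small_cup","large_cup","handle_grip","catch_top","catch_hinge","jaw"],save="i")
s=st()
p=cv2.imread("pics/i_side.png"); cv2.imwrite("pics/i.png",cv2.resize(p[130:250,180:340],(800,600)))
E
```

```text
side shaker [([0.5048, 0.1397, -0.0014], 0.61)]
side medium_cup [([0.5855, 0.0517, 0.0302], 0.46)]
side small_cup [([0.5839, 0.0486, 0.0401], 0.7), ([0.7105, -0.2407, 0.0002], 0.56)]
side large_cup [([0.5875, 0.0415, 0.0314], 0.63)]
side handle_grip []
side catch_top [([0.4944, 0.2083, 0.1016], 0.53), ([0.5065, 0.1448, 0.0564], 0.33)]
side catch_hinge [([0.5922, 0.0424, 0.0318], 0.62), ([0.4975, 0.2108, 0.0394], 0.43)]
side jaw [([0.5103, 0.0514, 0.0543], 0.64)]
top shaker [([0.5088, 0.1398, -0.0024], 0.95)]
top medium_cup [([0.5872, 0.0517, 0.0338], 0.59)]
top small_cup [([0.5884, 0.0435, 0.0432], 0.65)]
top large_cup [([0.5889, 0.0489, 0.0349], 0.75), ([0.591, 0.0453, 0.0314], 0.56)]
top handle_grip []
top catch_top []
top catch_hinge []
top jaw [([0.5112, 0.0517, 0.0567], 0.61)]
{'t': 14.85, 'qpos': [0.2498, -0.0167, 1.9766, 0.0, 1.1817, 0.3998], 'tcp_pos': [0.4927, 0.1514, 0.1999], 'tcp_rot': [-2.3816, -2.0488, -0.0], 'ft_force': [-0.0593, -0.0405, -0.3297], 'finger_gap': -0.0001, 'grip_force': 0.0}
```

View pics/i.png

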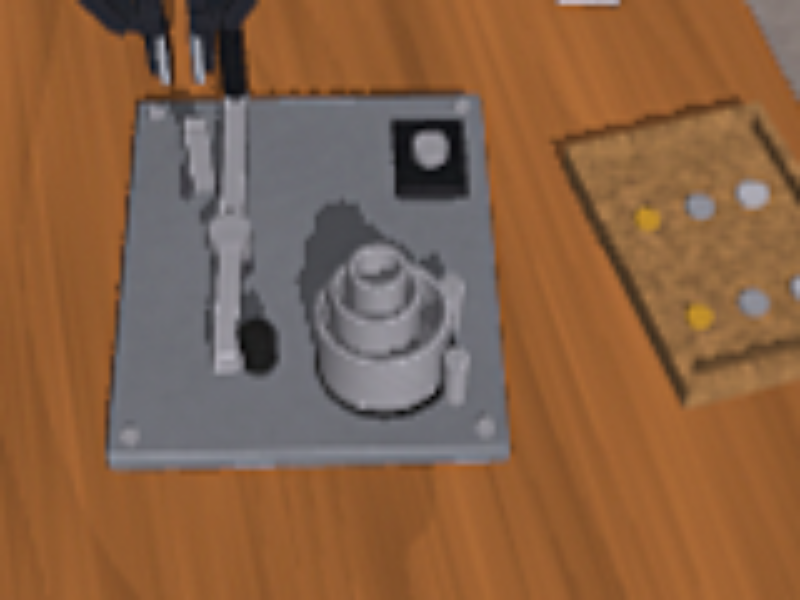

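The three cups are nested upright (centre about (380,300) in the crop), and the catch stands upright at (197,155). I'll bring the closed fingers between the catch and the handle.

Emit:
step_arm(commands=[0,0.043,-0.0045,0,0,0,0,0,0.086,-0.009,0,0,0,0,0,0.086,-0.009,0,0,0,0,0,0.086,-0.009,0.03,0,0,0,0,0.086,-0.009,0.05,0,0,0])

```text
t: 15.35
tcp_pos: [0.4964, 0.2379, 0.1492]
tcp_rot: [2.38, 2.05, -0.0]
ft_force: [0.3, -0.6, -0.2]
finger_gap: 0.0001
grip_force: 0.0
```

```bash
python3 - <<'E'
from h import *
look(["catch_top","handle_grip"],save="j")
s=st(); to([.4967,.2378,.085])
p=cv2.imread("pics/j_side.png"); cv2.imwrite("pics/j.png",cv2.resize(p[110:230,180:340],(800,600)))
E
```

```text
side catch_top [([0.4923, 0.21, 0.1034], 0.47)]
side handle_grip [([0.5318, 0.2675, 0.1072], 0.77)]
top catch_top []
top handle_grip [([0.5116, 0.0493, 0.0556], 0.51)]
{'t': 15.65, 'qpos': [0.4009, 0.0948, 1.9553, -0.0001, 1.0892, 0.5511], 'tcp_pos': [0.4976, 0.2379, 0.1514], 'tcp_rot': [2.3814, 2.0479, 0.0034], 'ft_force': [-0.8141, -0.4809, 1.3836], 'finger_gap': -0.0, 'grip_force': 0.0}
tool shift [-0.0003 -0.001   0.0664] axes x,y [[0.15, 0.989, 0.001], [0.989, -0.15, 0.002]]
```

View pics/j.png

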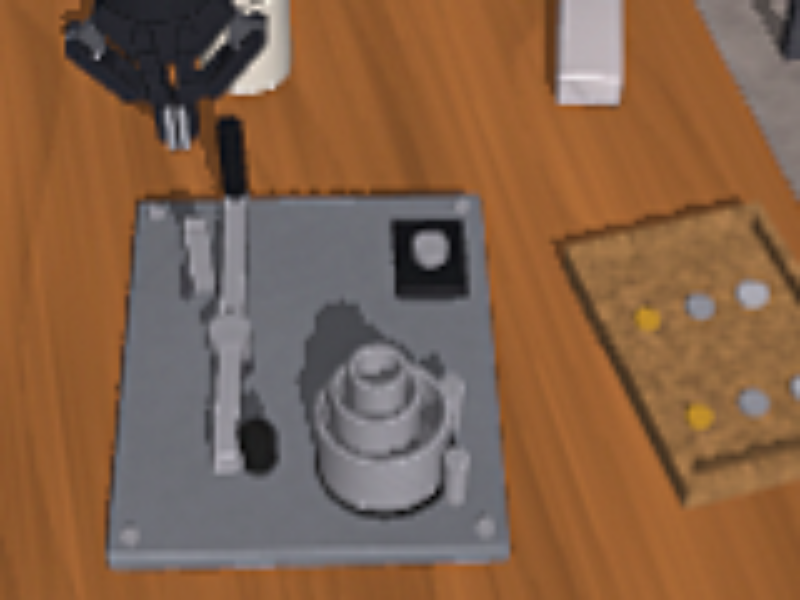

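The closed fingers at (177,125) in the crop are above the gap between the catch at (197,240) and the handle at (230,150). I'll go down and push.

Emit:
step_arm(commands=[0,0,0,0.035,0,0,0,0,0,0,0.066,0,0,0,0,0,0,0.066,0,0,0,0,0,0,0.066,0,0,0])

```text
t: 16.05
tcp_pos: [0.497, 0.2378, 0.0849]
tcp_rot: [2.382, 2.049, 0.001]
ft_force: [0.5, -0.7, 0.8]
finger_gap: -0.0003
grip_force: 0.0
```

Emit:
step_arm(commands=[0,-0.012,0,0,0,0,0,0,-0.024,0,0,0,0,0,0,-0.036,0,0,0,0,0,0,-0.048,0,0,0,0,0,0,-0.056,0,0,0,0,0])

```text
t: 16.55
tcp_pos: [0.488, 0.181, 0.0843]
tcp_rot: [2.382, 2.048, 0.0]
ft_force: [0.5, 0.1, -0.0]
finger_gap: -0.0001
grip_force: 0.0
```

Emit:
step_arm(commands=[0,0,0,0,0,0,0,0,0,0,0,0,0,0,0,0,0,0,0,0,0])

```text
t: 16.85
tcp_pos: [0.4884, 0.1826, 0.084]
tcp_rot: [-2.382, -2.049, -0.0]
ft_force: [0.7, 0.5, 0.1]
finger_gap: 0.0002
grip_force: 0.0
```

Emit:
step_arm(commands=[0,0,0,-0.04,0,0,0,0,0,0,-0.08,0,0,0,0,0,0,-0.08,0,0,0])

```text
t: 17.15
tcp_pos: [0.4928, 0.1844, 0.1704]
tcp_rot: [2.378, 2.047, 0.017]
ft_force: [0.4, 0.9, 0.3]
finger_gap: -0.0003
grip_force: 0.0
```

```bash
python3 - <<'E'
from h import *
look(["catch_top","handle_grip"],save="k")
s=st(); to([.527,.267,.16])
p=cv2.imread("pics/k_side.png"); cv2.imwrite("pics/k.png",cv2.resize(p[110:230,180:340],(800,600)))
E
```

```text
side catch_top [([0.4805, 0.147, 0.0331], 0.52)]
side handle_grip [([0.5296, 0.2658, 0.1098], 0.72)]
top catch_top []
top handle_grip []
{'t': 17.45, 'qpos': [0.3101, 0.0281, 2.0051, 0.0, 1.1119, 0.4597], 'tcp_pos': [0.4869, 0.1822, 0.1621], 'tcp_rot': [-2.3802, -2.0483, 0.0049], 'ft_force': [-0.0448, 0.0551, 0.04], 'finger_gap': 0.0002, 'grip_force': 0.0}
tool shift [0.0898 0.027  0.0019] axes x,y [[0.149, 0.989, -0.001], [0.989, -0.149, -0.003]]
```

View pics/k.png

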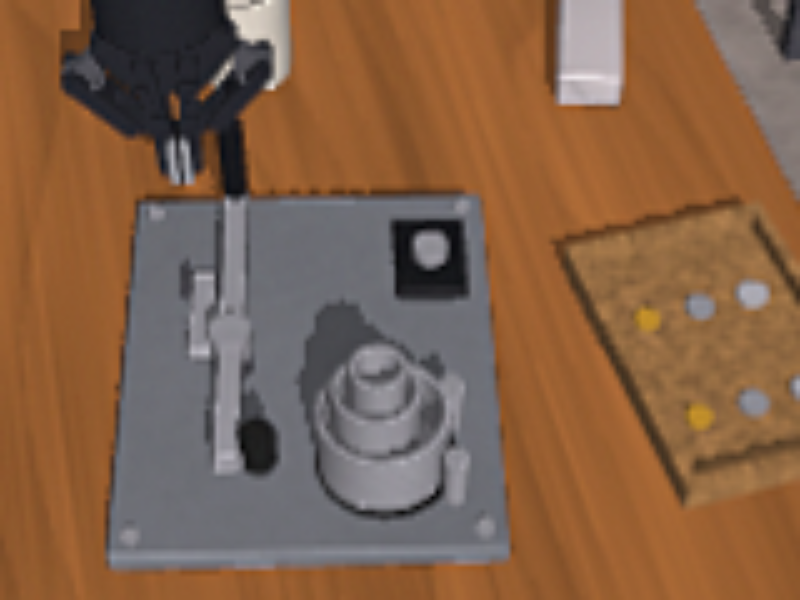

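The catch now lies flat at (200,315) in the crop, the lever is still released, and the handle is at (232,150). Next I'll go over the handle and grip it.

Emit:
step_arm(commands=[1,0,0,-0.01,0,0,0,1,0.045,0.013,-0.01,0,0,0,1,0.09,0.027,-0.01,0,0,0,1,0.09,0.027,-0.01,0,0,0,1,0.09,0.027,-0.01,0,0,0])

```text
t: 17.95
tcp_pos: [0.5282, 0.2679, 0.1733]
tcp_rot: [-2.38, -2.051, 0.003]
ft_force: [-0.5, -0.8, -0.8]
finger_gap: 0.0719
grip_force: 0.0
```

Emit:
step_arm(commands=[1,0,0,0.035,0,0,0,1,0,0,0.075,0,0,0,1,0,0,0.077,0,0,0,1,0,0,0.077,0,0,0])

```text
t: 18.35
tcp_pos: [0.5269, 0.2659, 0.0961]
tcp_rot: [-2.382, -2.047, 0.006]
ft_force: [0.5, 1.5, 0.1]
finger_gap: 0.0853
grip_force: 0.0
```

Emit:
step_arm(commands=[0,0,0,0,0,0,0,0,0,0,0,0,0,0,0,0,0,0,0,0,0,0,0,0,0,0,0,0,0,0,0,0,0,0,0], grip_force=40)

```text
t: 18.85
tcp_pos: [0.5293, 0.2677, 0.0981]
tcp_rot: [2.381, 2.048, 0.003]
ft_force: [0.7, -0.9, 2.2]
finger_gap: 0.0167
grip_force: 38.9
```

Emit:
step_arm(commands=[0,0,0,0,0,0,0,0,0,0,0,0,0,0,0,0,0,0,0,0,0])

```text
t: 19.15
tcp_pos: [0.5293, 0.2677, 0.098]
tcp_rot: [2.381, 2.048, 0.003]
ft_force: [0.6, -0.3, 6.5]
finger_gap: 0.0168
grip_force: 39.1
```

Emit:
step_arm(commands=[0,0,-0.006,0,0,0,0,0,-0.0005,-0.012,0,0,0,0,0,-0.0012,-0.018,0,0,0,0,0,-0.0022,-0.024,0,0,0,0,0,-0.003,-0.028,0,0,0,0])

```text
t: 19.65
tcp_pos: [0.5016, 0.2712, 0.0981]
tcp_rot: [-2.381, -2.049, -0.011]
ft_force: [6.5, 7.1, 1.8]
finger_gap: 0.017
grip_force: 39.2
```

Emit:
step_arm(commands=[0,-0.0005,-0.002,0,0,0,0,0,-0.001,-0.004,0,0,0,0,0,-0.0015,-0.006,0,0,0,0,0,-0.0015,-0.006,0,0,0,0])

```text
t: 20.05
tcp_pos: [0.4958, 0.2704, 0.0981]
tcp_rot: [2.381, 2.05, 0.011]
ft_force: [5.8, 6.1, 0.3]
finger_gap: 0.0172
grip_force: 39.4
```

Emit:
step_arm(commands=[0,-0.0005,-0.002,0,0,0,0,0,-0.001,-0.004,0,0,0,0,0,-0.001,-0.004,0,0,0,0])

```text
t: 20.35
tcp_pos: [0.4922, 0.2703, 0.0981]
tcp_rot: [2.38, 2.05, 0.012]
ft_force: [6.5, 6.6, 0.0]
finger_gap: 0.0169
grip_force: 39.4
```

Emit:
step_arm(commands=[0,-0.0005,-0.001,0,0,0,0,0,-0.0005,-0.002,0,0,0,0,0,-0.0005,-0.002,0,0,0,0])

```text
t: 20.65
tcp_pos: [0.4919, 0.2703, 0.0982]
tcp_rot: [2.379, 2.049, 0.017]
ft_force: [12.6, 7.5, -4.0]
finger_gap: 0.0167
grip_force: 39.3
```

Emit:
step_arm(commands=[0,0.0003,-0.0005,0,0,0,0,0,0.0003,-0.001,0,0,0,0,0,0.0003,-0.001,0,0,0,0,0,0.0003,-0.001,0,0,0,0])

```text
t: 21.05
tcp_pos: [0.4917, 0.2705, 0.0982]
tcp_rot: [2.379, 2.047, 0.019]
ft_force: [14.8, 6.0, -5.7]
finger_gap: 0.0171
grip_force: 39.4
```

```bash
python3 - <<'E'
from h import *
look(["large_cup","medium_cup","small_cup","seat","jaw","handle_grip","catch_top"],save="l")
st()
p=cv2.imread("pics/l_side.png"); cv2.imwrite("pics/l.png",cv2.resize(p[110:230,180:340],(800,600)))
E
```

```text
side large_cup [([0.5871, 0.0399, 0.0311], 0.88)]
side medium_cup [([0.5885, 0.0481, 0.0314], 0.67)]
side small_cup [([0.5891, 0.0511, 0.0412], 0.69), ([0.5706, 0.4785, -0.0005], 0.67)]
side seat [([0.5908, 0.0391, 0.0325], 0.62)]
side jaw [([0.5378, 0.0573, 0.0561], 0.59)]
side handle_grip [([0.4908, 0.2693, 0.1091], 0.77), ([0.5025, 0.1428, 0.0568], 0.46)]
side catch_top [([0.4814, 0.1504, 0.039], 0.42)]
top large_cup [([0.5924, 0.049, 0.0353], 0.62)]
top medium_cup [([0.5906, 0.0496, 0.0355], 0.57), ([0.5907, 0.0493, 0.0345], 0.38)]
top small_cup [([0.5922, 0.0473, 0.041], 0.48), ([0.7125, -0.2407, 0.0003], 0.31)]
top seat [([0.5909, 0.044, 0.0318], 0.86)]
top jaw [([0.5383, 0.0545, 0.0574], 0.66)]
top handle_grip [([0.4868, 0.2687, 0.1144], 0.63)]
top catch_top [([0.484, 0.1474, 0.0422], 0.64)]
{'t': 21.85, 'qpos': [0.4584, 0.1636, 1.9865, 0.0003, 0.9795, 0.6081], 'tcp_pos': [0.4917, 0.2705, 0.0982], 'tcp_rot': [2.3793, 2.0471, 0.0184], 'ft_force': [15.1639, 6.5725, -6.0032], 'finger_gap': 0.0166, 'grip_force': 39.3467}
```

View pics/l.png

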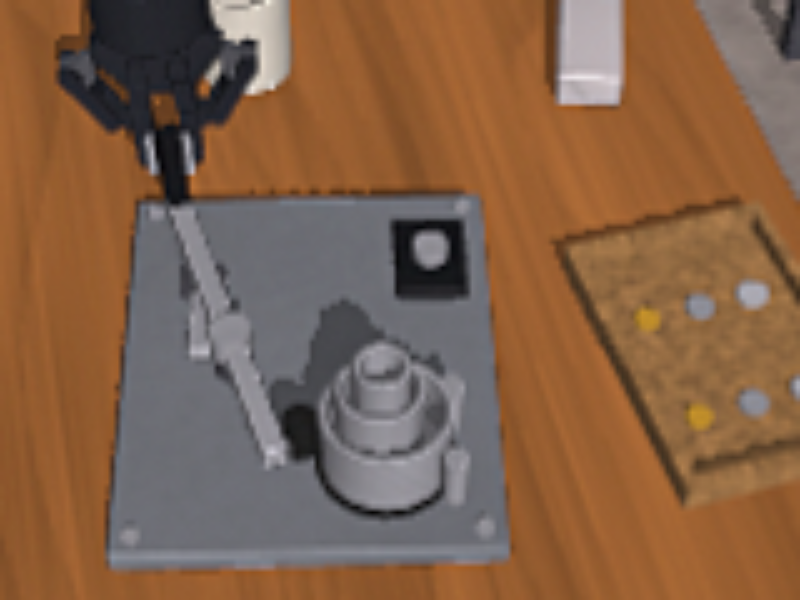

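The lever is pulled to about 0.28 rad and the jaw at (303,430) presses the large cup against its posts. The cups are still nested, the catch is flat, and the pull is steady at about 14 N.

```bash
python3 -c "
from plant import arm
print(arm.job_done())"
```

```text
the job is handed in; nothing more can be done
None
```

I handed in the job at about 22 s with the cups nested, the catch flipped flat and the lever held at about 0.28 rad with a pull of about 14 N on the handle; the judge returned no verdict.

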